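# Charge a felt dauber and hold it on the dried glue spot of a cast plaque

## Task

A blossom has come off the cast plaque on the tilted work board and left a spot of dried glue that must be softened. Take the narrow dauber from the tray, push its pad into the sprung dish of the solvent dispenser until the dish is fully down and let the dish come all the way back up, then hold the pad lightly on the dark glue spot, centred on it and square to the plaque's face; only the pad may touch the plaque and its board, and the broad dauber and the other things stay as they are. Finish while still holding the dauber pressed there: do not put it down or let go.

Things in the scene. Friction and masses are not known exactly. Their poses are not given: they have to be found in the camera images.
- dauber: The narrow dauber, 120 mm long, about 70 g, standing pad down in the tray: turned wooden handle, steel ferrule 27 mm across (z = 12 to 31 mm), firm felt pad 24 mm across. Origin: centre of the pad's face at rest; z along the handle, away from the pad. Grip the straight handle, 20 mm across, z = 52 to 108 mm; round, so any yaw. The pad gives along z up to 6 mm at about 1.5 N/mm, then is hard.
- pad_face (a point): Centre of the face of the narrow dauber's felt pad, moving with the pad as it gives; z along the handle, away from the pad.
- broad_dauber: The broad dauber, a bystander: same handle and 120 mm length, but pad and ferrule 44 to 47 mm across. It stands pad down in the same tray, about 100 mm from the narrow one. Origin at the centre of its pad's face, z up.
- tray: Shallow white enamel tray fixed to the bench, 220 x 110 mm, walls 14 mm high and 4 mm thick, inner floor 4 mm above the bench; the two daubers stand in it one near each end of its long (x) axis. Origin: centre of its underside.
- dispenser: Solvent dispenser fixed to the bench: white round bottle 70 mm across in a dark steel holder (foot 100 mm across), with a sprung steel pump dish on top, the dish's rim 152 mm above the bench. Origin: centre of the foot's underside, z up.
- dish_floor (a point): Centre of the inner floor of the dispenser's pump dish, 148 mm above the bench when the dish is up; it moves with the dish. Flat floor about 40 mm across inside a rim 54 mm across that stands 4 mm above the floor.
- dish (a joint): How far the pump dish is pushed down: 0 = up, 0.009 m = fully down. It springs back when released; it starts to move at about 2 N and takes about 5.5 N fully down.
- work_board: Plywood board, 240 x 270 mm, with a cream cast plaque fixed on it (160 x 210 x 16 mm, blossoms and stems up to 17 mm proud); hinged at its edge nearest the robot and locked at a tilt of 0.2 to 0.5 rad, far edge up. Origin: middle of the hinge line, 30 mm above the bench; z is the face's outward normal, x points up the slope, y along its level line. The plaque's face is at z = 23 mm.
- mark (a point): Centre of the dark brown glue spot, about 23 mm across, on the bare flat part of the plaque's face; nearest relief over 25 mm from it. z is the face's outward normal, tilted 0.2 to 0.5 rad from vertical towards the robot; x points up the slope.
- jar: Closed glass jar, a bystander, 64 mm across, 75 mm tall; origin at the centre of its underside.
- cast_rose: Loose cast blossom, a bystander, about 78 mm across and 31 mm tall; origin at the centre of its underside.
- water_pot: White ceramic pot, a bystander, 76 mm across, 85 mm tall; origin at the centre of its underside.
Things that resemble listed ones, but are neither listed nor needed, are in the scene too. Leave any orange look-alike of the dauber alone. Of the things that look like the dispenser, take the one that is farthest from the robot's base at the start.

How it is judged (in metres and radians):
On the way, in this order (a step that is already met when the one before it is completed fails the run):
1. the pump dish is fully down under the narrow dauber's pad (value of joint dish above 0.0075 m and contact force between dauber and dispenser above 1 N and distance between pad_face and dish_floor below 0.015 m), for 0.1 s.
2. the dish is back up and the dauber is off it (value of joint dish below 0.001 m and contact force between dauber and dispenser below 0.1 N), for 0.1 s.
At the end, for the whole second after the job is handed in: Narrow dauber held still in the gripper, pad centre within 8 mm of the glue spot, axis within 0.14 rad of square to the face, pressing 1 to 10 N; the robot itself off plaque and board; dish up; broad dauber standing, all bystanders within 20 mm of their start (distance between pad_face and mark below 0.008 m and angle between the z axis of dauber and the z axis of mark, either way round below 0.14 rad and contact force between dauber and work_board between 1 and 10 N and contact force between the fingers and dauber above 2 N and contact force between the arm and work_board below 0.5 N and linear speed of dauber below 0.02 m/s and value of joint dish below 0.001 m and distance of each of broad_dauber, jar, cast_rose, water_pot from where it was at the start of the episode below 0.02 m and angle between broad_dauber's own z axis and vertical below 0.2 rad); the arm keeps its last pose, push and grip.
It fails at once if the dauber is pressed hard on the plaque (over 20 N) (contact force between dauber and work_board above 20 N).
It fails at once if the robot itself touches the plaque or its board (contact force between the arm and work_board above 1 N).
It fails at once if the broad dauber is moved or knocked over (distance of broad_dauber from where it was at the start of the episode above 0.02 m or angle between broad_dauber's own z axis and vertical above 0.3 rad).
It fails at once if another bystander is moved (distance of any of jar, cast_rose, water_pot from where it was at the start of the episode above 0.02 m).
It also fails if it takes over 54 s, if anything falls off the work surface, if the arm or the gripper's body presses on something with over 40 N, if the wrist force passes 120 N, or if a joint passes its speed limit or range.

## Robot

A 6-joint arm with a two-finger parallel gripper is mounted at the origin on the work surface. World frame = base frame: x ahead of the robot, y to its left, z up, the work surface at z = 0. Lengths are in mm, angles in degrees, forces in N, time in s.
With the tool pointing down it reaches from about 350 to 850 mm from the base axis. Payload 8.1 kg.
Tool frame: the origin (TCP) lies midway between the tips of the shut fingers; the grasp point (between the pads) lies 19 mm behind it; z points along the fingers, y is the line along which they close (so a half turn about z gives the same grasp; the last joint's range is limited). The gripper opens to 85 mm and grips with 20 to 120 N. Pads are 22 mm wide; open, the fingers measure 114 mm over their backs; the gripper's body (76 mm by 85 mm) begins 54 mm behind the grasp point. The pads swing forward as they close: fully open they stand 13 mm farther back than shut.
Start: joints at [61.513, 7.471, 85.268, -0, 87.261, -4.893], TCP at [240.135, 549.855, 231.292] pointing down, gripper open.
Joint ranges: [-169.43, 169.43], [-51.17, 129.36], [1.28, 143.12], [-76.62, 256.62], [0, 156.53], [-152.29, 152.29]. Speed limits (degrees/s): [136.94, 136.94, 159.86, 180, 180, 180].

## Interface

Orientations are given as [roll, pitch, yaw] about the fixed x, y, z axes, in that order (R = Rz(yaw) Ry(pitch) Rx(roll)).
In Python, from bench import sensors, optics, r gives the robot as it stands.
- The arm moves only by the tool apply_moves, never from a script. Its argument "targets" is a list of rows, each a list of 7 numbers: the shift along the tool's x, y, z in mm, then the turn, a rotation vector about the tool's x, y, z in rad, then the closure, from 0 (fully open) to 1 (shut). In form: [[x, y, z, wx, wy, wz, claw], ...]. A call has 1 to 20 rows; each row shifts and turns the commanded pose from where the row before left it, along the tool's axes as they then stand; what a row does not reach is not made up. A row lasts 1/8 s, in which the tool goes at most 62.5 mm and 10.7 degrees, less where a joint would pass 70% of its speed; a pose out of reach is approached as far as the arm can. A call is refused whole if a number of a shift passes 62.5 or a number of a turn 0.188, either way. A call with a gripper value outside its range is refused whole. The fingers move at their own pace and stop on an object; "force" is the grip in N (left out, the last holds). Time passes only in rows, so rows that do not move let the fingers close. It gives the time, the measured TCP pose, the force, the opening and the grip force at its end, in the units of the state.
- sensors.sense(): the state, without advancing time (a new reading comes with each control period).
- optics.snapshot(name): name is "scene" or "top"; returns the picture (420x560x3 uint8, red, green, blue); there is no depth.
- optics.get_calibration(name): a dict with "camera_matrix" (3x3 intrinsics, pixels), "dist_coeffs" ([k1, k2, p1, p2, k3] as OpenCV has them; the pictures are not rectified), "pose" (4x4, takes a point from camera to world coordinates). Camera axes: x right, y down, z forward; pixel columns grow to the right and rows downward; lengths in mm; the calibration is good to about 2 mm. A picture is of the moment at which its call begins. get_calibration takes no time and is no camera call.
- r.hand_in(): hands the job in; it is judged then, once.
The state is a dict: "time": time; "joint_pos": joint angles; "qd": joint speeds; "joint_efforts": joint torques, N m; "tool_pos": TCP position; "tcp_rot": TCP orientation; "ft_force": force on the tool from outside, world axes, zero at the start; "wrist_torque": the same for the moment, N m; "finger_gap": finger opening in mm; "grip_force": force on a finger pad.
Only numpy, scipy, OpenCV 4.12 (cv2) and the standard library are available. Lean on these libraries where they do the work, as an engineer would, in place of code of your own. Each camera call takes 0.05 s, during which the arm holds its last target. There are 200 camera calls.

## Working session

There is one attempt and no reset: what is moved stays moved. The work goes in short steps, Python scripts to look and compute and a tool call to move; the robot and the scene stay as the last step left them, time stands still between calls to the robot, and variables do not carry over. Pictures are saved under pics/ and viewed, at most 10 in all, crops included, and the job is handed in when it is done.

Besides the shell and the picture viewer there is one more tool, called after "Call:" as name(argument=value, ...) on one line, values as JSON. apply_moves: Moves the arm, as the interface text tells. Its arguments: {"type":"object","properties":{"targets":{"type":"array"},"force":{"type":"number"}},"required":["targets"]}

```bash
mkdir -p pics; cat > h.py <<'E'
import numpy as np, cv2
from bench import sensors, optics, r
def grab(n,f):
    im=optics.snapshot(n); cv2.imwrite('pics/'+f,cv2.cvtColor(im,cv2.COLOR_RGB2BGR)); return im
def ray(n,uv):
    c=optics.get_calibration(n);K=np.array(c['camera_matrix'],float);d=np.array(c['dist_coeffs'],float);P=np.array(c['pose'],float)
    p=cv2.undistortPoints(np.array(uv,float).reshape(-1,1,2),K,d).reshape(-1,2)
    return P[:3,3],(P[:3,:3]@np.c_[p,np.ones(len(p))].T).T
def onz(n,uv,z):
    o,d=ray(n,uv); return o+d*((z-o[2])/d[:,2])[:,None]
def tri(a,uva,b,uvb):
    oa,da=ray(a,uva);ob,db=ray(b,uvb);out=[]
    for x,y in zip(da,db):
        s=np.linalg.lstsq(np.c_[x,-y],ob-oa,rcond=None)[0]
        p,q=oa+x*s[0],ob+y*s[1];out.append(np.r_[(p+q)/2,np.linalg.norm(p-q)])
    return np.array(out)
def proj(n,X):
    c=optics.get_calibration(n);P=np.linalg.inv(np.array(c['pose'],float))
    return cv2.projectPoints(np.array(X,float).reshape(-1,1,3),cv2.Rodrigues(P[:3,:3])[0],P[:3,3],np.array(c['camera_matrix'],float),np.array(c['dist_coeffs'],float))[0].reshape(-1,2)
E
python3 - <<'E'
from h import *
np.set_printoptions(suppress=True,precision=3)
for n in('scene','top'):
    grab(n,n+'0.png');print(np.array(optics.get_calibration(n)['pose']))
print(sensors.sense())
E
```

```text
[[   0.88     0.364   -0.305  828.559]
 [   0.475   -0.681    0.558 -580.608]
 [  -0.005   -0.636   -0.772  845.067]
 [   0.       0.       0.       1.   ]]
[[ -0.01   -0.998   0.058 492.115]
 [ -1.      0.009  -0.025 -36.724]
 [  0.024  -0.058  -0.998 931.11 ]
 [  0.      0.      0.      1.   ]]
{'time': 0.1, 'joint_pos': array([61.513,  7.511, 85.321, -0.001, 87.262, -4.893]), 'qd': array([-0.039, -0.055, -0.21 ,  0.032,  0.134,  0.036]), 'joint_efforts': array([  0.002, -57.095, -50.194,  -0.   ,   0.008,   0.   ]), 'tool_pos': array([239.904, 549.427, 230.365]), 'tcp_rot': array([-179.906,   -0.007,  156.406]), 'ft_force': array([-0.455, -0.164, -0.427]), 'wrist_torque': array([-0.022,  0.001, -0.041]), 'grip_force': 0.0, 'finger_gap': 85.1777819431613}
```

View pics/scene0.png

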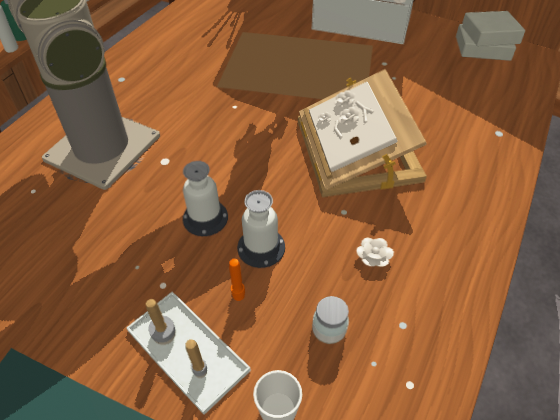

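View pics/top0.png

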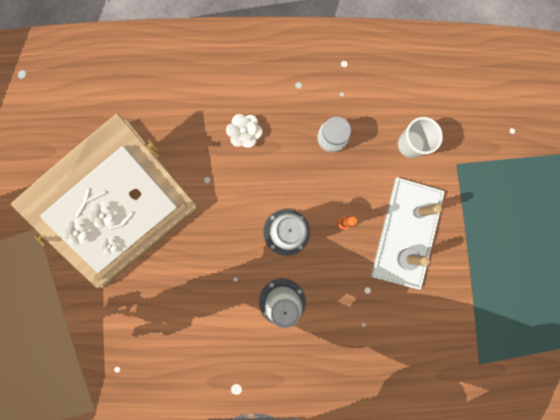

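The scene view shows the narrow dauber at about (195,355), the broad one at (157,320), the far dispenser at (260,230) and the glue spot at (354,140). In the top view they are at (428,211), (413,260), (290,231) and (135,194). I'll zoom in to get exact pixels.

```bash
python3 - <<'E'
import cv2
s=cv2.imread('pics/scene0.png');t=cv2.imread('pics/top0.png')
def z(im,x,y,w,h,k,f):
    c=cv2.resize(im[y:y+h,x:x+w],None,fx=k,fy=k,interpolation=cv2.INTER_CUBIC)
    for i in range(0,w,20): cv2.putText(c,str(x+i),(i*k,10),0,.35,(255,255,0),1); cv2.line(c,(i*k,0),(i*k,h*k),(255,255,0),1) if 0 else cv2.line(c,(i*k,12),(i*k,18),(255,255,0),1)
    for i in range(20,h,20): cv2.putText(c,str(y+i),(0,i*k+4),0,.35,(255,255,0),1);cv2.line(c,(24,i*k),(30,i*k),(255,255,0),1)
    return c
import numpy as np
a=z(s,120,280,130,140,3,0);b=z(t,360,160,130,140,3,0)
cv2.imwrite('pics/a.png',np.hstack([a,b]))
a=z(s,290,60,130,140,3,0);b=z(t,0,110,130+70,140+40,3,0)
a=cv2.copyMakeBorder(z(s,300,65,132,132,3,0),0,144,0,0,0);b=z(t,5,110,133,180,3,0)
b=z(t,5,110,133,180,3,0)
cv2.imwrite('pics/b.png',np.hstack([a,b]))
a=z(s,220,180,100,90,4,0);b=z(t,250,190,100,90,4,0)
cv2.imwrite('pics/c.png',np.hstack([a,b]))
E
```

```text
(no output)
```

View pics/a.png

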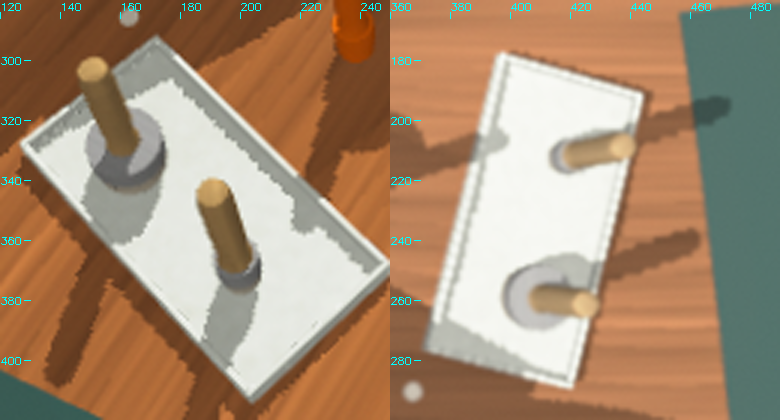

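View pics/b.png

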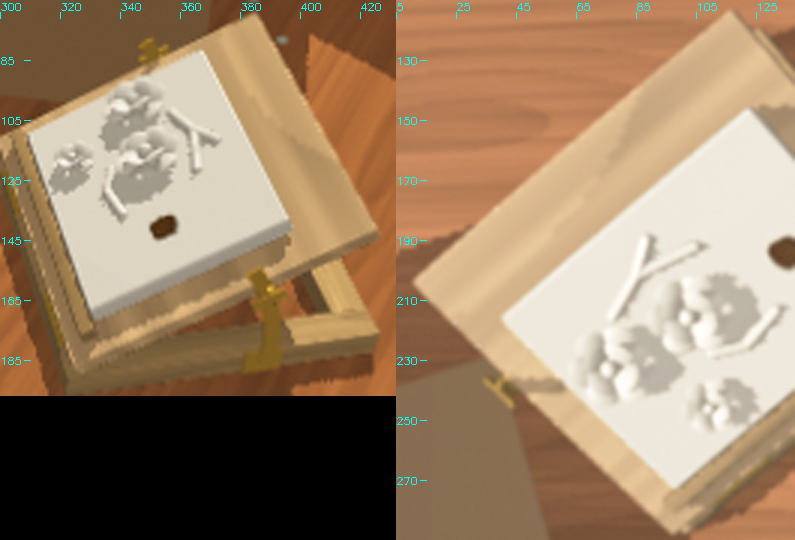

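View pics/c.png

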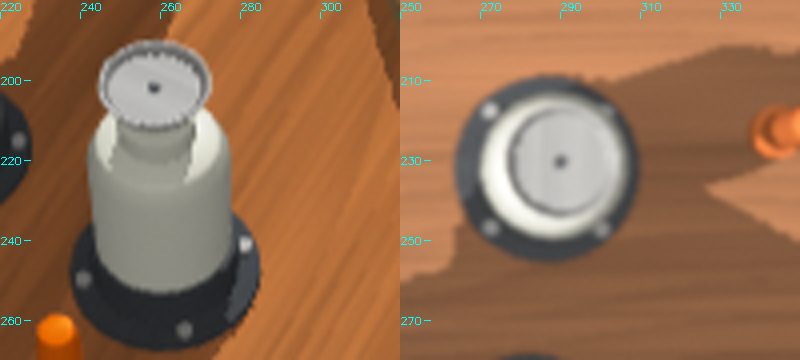

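The crops give these centres:
- **Narrow handle top:** scene (190.7,343.3), top (437.7,209).
- **Broad handle top:** scene (151,303), top (424.5,261.5).
- **Dish centre dot:** scene (258.5,201.8), top (290,230.5).
- **Glue spot:** dark blob near scene (354,140), top (135,194).

The plaque outline is clear in both views.

```bash
cat > m.py <<'E'
from h import *
np.set_printoptions(suppress=True,precision=3)
print('narrow top, broad top, dish dot\n',tri('scene',[(190.7,343.3),(151,303),(258.5,201.8)],'top',[(437.7,209),(424.5,261.5),(290,230.5)]))
Q={};M={}
for n,(x,y,w,h) in dict(scene=(300,65,110,115),top=(20,130,165,150)).items():
    im=cv2.cvtColor(cv2.imread(f'pics/{n}0.png'),cv2.COLOR_BGR2HSV)[y:y+h,x:x+w]
    m=((im[...,1]<45)&(im[...,2]>(195 if n=='scene' else 150))).astype(np.uint8)
    m=cv2.morphologyEx(cv2.morphologyEx(m,cv2.MORPH_OPEN,np.ones((3,3))),cv2.MORPH_CLOSE,np.ones((5,5)))
    c=max(cv2.findContours(m,0,1)[0],key=cv2.contourArea); hull=cv2.convexHull(c)
    q=cv2.approxPolyDP(hull,6,True)[:,0]; q=q+[x,y]
    dark=np.zeros_like(m);cv2.fillConvexPoly(dark,hull,1)
    d=((im[...,2]<110)&(im[...,1]>90)&(dark>0)).astype(np.uint8)
    k=max(cv2.findContours(d,0,1)[0],key=cv2.contourArea);mo=cv2.moments(d*0+cv2.fillPoly(d*0,[k],1),True)
    M[n]=np.array([mo['m10']/mo['m00']+x,mo['m01']/mo['m00']+y]);Q[n]=q;print(n,q.tolist(),M[n],cv2.contourArea(k))
np.savez('q.npz',s=Q['scene'],t=Q['top'],ms=M['scene'],mt=M['top'])
print('mark',tri('scene',[M['scene']],'top',[M['top']]))
E
python3 m.py
```

```text
narrow top, broad top, dish dot
 [[ 549.575 -362.441  121.744    0.071]
 [ 449.754 -334.367  119.984    0.559]
 [ 510.88   -77.624  148.238    0.417]]
scene [[367, 83], [394, 137], [330, 166], [310, 109]] [354.114 140.159] 32.5
top [[124, 147], [175, 208], [96, 271], [41, 214]] [134.542 193.61 ] 46.5
mark [[585.616 219.705  95.171   1.565]]
```

```bash
python3 - <<'E'
from h import *
np.set_printoptions(suppress=True,precision=3)
S=[(331.7,171),(397,138.3),(367.7,82.3),(309.3,109)];T=[(175.5,208),(124,146.5),(40.3,215.7),(98.7,273.3)]
C=tri('scene',S,'top',T);print(C)
P=C[:,:3];print([np.linalg.norm(P[i]-P[(i+1)%4]) for i in range(4)])
n=np.linalg.svd(P-P.mean(0))[2][2];n*=np.sign(n[2]);print('n',n,'tilt',np.arccos(n[2]),'az',np.degrees(np.arctan2(n[1],n[0])))
print('resid',(P-P.mean(0))@n)
e=P[0]-P[3]+P[1]-P[2];up=P[1]-P[0]+P[2]-P[3]
print('level az',np.degrees(np.arctan2(e[1],e[0])),'e slope',e[2]/np.linalg.norm(e),'up az',np.degrees(np.arctan2(up[1],up[0])),'up slope',np.arcsin(up[2]/np.linalg.norm(up)))
m=np.array([585.6,219.7,95.2]);print('mark off plane',(m-P.mean(0))@n)
for b in('scene','top'):
    o,d=ray(b,[(354.1,140.2)] if b=='scene' else [(134.5,193.6)]);d=d[0];print(b,o+d*(((P.mean(0)-o)@n)/(d@n)))
# board outer corners: scene (left-bot hinge corner?), triangulate
Sb=[(328,187),(425,143),(384.5,70)];Tb=[]
print('bystanders jar,rose,pot', onz('top',[(334,134),(244,130)],70), onz('top',[(424,134)],85))
E
```

```text
[[562.865 150.659  46.94    3.606]
 [673.881 233.266 127.565   3.55 ]
 [543.459 397.328 124.4     0.485]
 [431.577 303.569  64.613   3.338]]
[np.float64(160.15258369063605), np.float64(209.60917432504831), np.float64(157.7433535922051), np.float64(202.31278621230277)]
n [-0.323 -0.306  0.896] tilt 0.4609790080476517 az -136.5049649030783
resid [-5.646  5.447 -5.532  5.731]
level az -50.45491762097721 e slope -0.035272116520583874 up az 38.35246017910716 up slope 0.45883854064696394
mark off plane 9.101890489188612
scene [582.292 228.025  86.691]
top [587.27  222.828  86.708]
bystanders jar,rose,pot [[ 706.629 -172.962   70.   ]
 [ 715.358    8.314   70.   ]] [[ 704.424 -354.806   85.   ]]
```

```bash
cat > p.py <<'E'
from h import *
from scipy.optimize import least_squares
np.set_printoptions(suppress=True,precision=3)
S=np.array([(331,166.5),(396,137.3),(367.7,82.3),(309.5,109)]);T=np.array([(175.5,207.5),(124,146.5),(40.3,215.7),(98.5,272.5)])
C=tri('scene',S,'top',T);print(C)
ms,mt=[354.1,140.2],[134.5,193.6]
# rigid 160x210 rectangle, x up slope, level y: centre, azimuth, tilt
loc=np.array([[-80,-105,0],[80,-105,0],[80,105,0],[-80,105,0]],float)
def R(a,t): 
    return np.array([[np.cos(a),-np.sin(a),0],[np.sin(a),np.cos(a),0],[0,0,1]])@np.array([[np.cos(t),0,-np.sin(t)],[0,1,0],[np.sin(t),0,np.cos(t)]])
def X(p,l): return p[:3]+l@R(p[3],p[4]).T
def f(p):
    W=X(p,loc);m=X(p,np.array([[p[5],p[6],0]]))
    o=p[7:9] # small shift of the scene view (calibration)
    return np.r_[(proj('scene',W)+o-S).ravel(),(proj('top',W)-T).ravel(),(proj('scene',m)+o-ms).ravel(),(proj('top',m)-mt).ravel(),o/2]
s=least_squares(f,[553,271,92,np.radians(39),.4,0,0,0,0],x_scale=[10,10,10,.1,.1,10,10,1,1])
p=s.x;print('p',p,'az deg',np.degrees(p[3]));print('res px',s.fun.reshape(-1,2))
m=X(p,np.array([[p[5],p[6],0]]))[0];r_=R(p[3],p[4])
print('mark',m,'n',r_[:,2]); o=m-0
# implied hinge height: plane z=23 above board, board origin line at z=30
d=np.array([0,0,0.]);h=lambda x:x
print('plaque-edge low z',X(p,loc)[:,2])
E
python3 p.py
```

```text
[[562.039 146.668  64.613   2.583]
 [672.314 231.541 131.41    1.988]
 [543.459 397.328 124.4     0.485]
 [432.764 303.437  65.246   2.253]]
p [553.035 274.625  82.225   0.678   0.424  -5.516 -60.011  -0.148  -3.436] az deg 38.8372036119655
res px [[-1.132  1.338]
 [ 0.634  0.815]
 [ 0.187 -1.282]
 [-0.436 -0.277]
 [ 1.022  0.011]
 [-1.079 -0.288]
 [ 0.006 -0.07 ]
 [-0.763  0.142]
 [ 0.783  0.266]
 [ 0.078  0.643]
 [-0.074 -1.718]]
mark [586.754 224.728  79.954] n [-0.321 -0.258  0.911]
plaque-edge low z [ 49.277 115.173 115.173  49.277]
```

The free image-shift term isn't justified, because the dish and handle triangulations agree without it. I'll refit without it.

```bash
sed -i 's#o/2\]#o*50]#' p.py; cat >> p.py <<'E'
B=X(p,np.array([[a,b,-16] for a in(-80,80) for b in(-105,105)]))
# board hinge: along -x slope from plaque; find x where board face plane (23 below along n) ... z of hinge line =30
n=r_[:,2];u=r_[:,0];c=p[:3]-23*n;print('hinge dist from plaque centre',(c[2]-30)/u[2])
E
python3 p.py
```

```text
[[562.039 146.668  64.613   2.583]
 [672.314 231.541 131.41    1.988]
 [543.459 397.328 124.4     0.485]
 [432.764 303.437  65.246   2.253]]
p [552.248 270.768  94.297   0.676   0.43   -5.231 -59.457   0.     -0.001] az deg 38.72333723335611
res px [[-1.668  2.048]
 [ 0.705  1.007]
 [ 0.138 -1.265]
 [-0.921  0.211]
 [ 1.68  -0.007]
 [-1.049 -1.229]
 [-1.323 -0.122]
 [-1.286  0.835]
 [ 0.547  0.461]
 [-0.127  0.476]
 [ 0.024 -0.049]]
mark [585.733 221.406  92.118] n [-0.325 -0.261  0.909]
plaque-edge low z [ 60.972 127.622 127.622  60.972]
hinge dist from plaque centre 104.15696558051256
```

Call:
apply_moves(targets=[[-32.4, -35.6, 0, 0, 0, 0, 0], [-32.4, -35.6, 0, 0, 0, 0, 0], [-32.4, -35.6, 0, 0, 0, 0, 0], [-32.4, -35.6, 0, 0, 0, 0, 0], [-32.4, -35.6, 0, 0, 0, 0, 0], [-32.4, -35.6, 0, 0, 0, 0, 0], [-32.4, -35.6, 0, 0, 0, 0, 0], [-32.4, -35.6, 0, 0, 0, 0, 0], [-32.4, -35.6, 0, 0, 0, 0, 0], [-32.4, -35.6, 0, 0, 0, 0, 0], [-32.4, -35.6, 0, 0, 0, 0, 0], [-32.4, -35.6, 0, 0, 0, 0, 0], [-32.4, -35.6, 0, 0, 0, 0, 0], [-32.4, -35.6, 0, 0, 0, 0, 0], [-32.4, -35.6, 0, 0, 0, 0, 0], [-32.4, -35.6, 0, 0, 0, 0, 0], [-32.4, -35.6, 0, 0, 0, 0, 0], [-32.4, -35.6, 0, 0, 0, 0, 0], [-32.4, -35.6, 0, 0, 0, 0, 0], [-32.4, -35.6, 0, 0, 0, 0, 0]], force=40)

```text
time: 2.6
tool_pos: [549.1, -363.4, 230.6]
tcp_rot: [180.0, -0.0, 156.4]
ft_force: [0.5, 0.3, 0.5]
finger_gap: 85.5
grip_force: 0.0
```

Call:
apply_moves(targets=[[0, 1, 30, 0, 0, 0, 0], [0, 0, 30, 0, 0, 0, 0], [0, 0, 30, 0, 0, 0, 0], [0, 0, 30, 0, 0, 0, 0], [0, 0, 25, 0, 0, 0, 0], [0, 0, 18, 0, 0, 0, 0], [0, 0, 0, 0, 0, 0, 0], [0, 0, 0, 0, 0, 0, 1], [0, 0, 0, 0, 0, 0, 1], [0, 0, 0, 0, 0, 0, 1], [0, 0, 0, 0, 0, 0, 1], [0, 0, 0, 0, 0, 0, 1], [0, 0, 0, 0, 0, 0, 1], [0, 0, 0, 0, 0, 0, 1], [0, 0, 0, 0, 0, 0, 1], [0, 0, 0, 0, 0, 0, 1]], force=40)

```text
time: 4.6
tool_pos: [549.5, -361.2, 68.4]
tcp_rot: [-180.0, 0.0, 156.4]
ft_force: [0.9, -2.1, 1.0]
finger_gap: 18.9
grip_force: 39.1
```

Call:
apply_moves(targets=[[0, 0, -15, 0, 0, 0, 1], [0, 0, -30, 0, 0, 0, 1], [0, 0, -40, 0, 0, 0, 1], [0, 0, -40, 0, 0, 0, 1], [0, 0, -40, 0, 0, 0, 1], [0, 0, -20, 0, 0, 0, 1], [0, 0, 0, 0, 0, 0, 1], [0, 0, 0, 0, 0, 0, 1]])

```text
time: 5.6
tool_pos: [548.7, -360.5, 251.0]
tcp_rot: [180.0, -0.2, 156.4]
ft_force: [-0.0, 0.1, -2.3]
finger_gap: 19.2
grip_force: 39.0
```

```bash
python3 - <<'E'
from h import *
np.set_printoptions(suppress=True,precision=3)
q=sensors.sense();print(q['tool_pos'],q['tcp_rot'],q['ft_force'],q['finger_gap'])
C=[]
for n in('scene','top'):
    im=grab(n,n+'1.png'); u=proj(n,[q['tool_pos']+[0,0,-50]])[0].astype(int);print(n,u,proj(n,[q['tool_pos']-[0,0,64.4]]))
    c=im[max(u[1]-45,0):u[1]+45,max(0,u[0]-50):u[0]+50,::-1];print(max(0,u[0]-50),max(u[1]-45,0));C.append(cv2.resize(c,(400,360),interpolation=cv2.INTER_CUBIC))
cv2.imwrite('pics/d.png',np.hstack(C))
E
```

```text
[ 548.666 -360.522  251.008] [179.956  -0.177 156.408] [-0.019  0.078 -2.261] 19.15586864802948
scene [182 318] [[184.379 323.465]]
132 273
top [454 206] [[450.636 206.807]]
404 161
```

View pics/d.png

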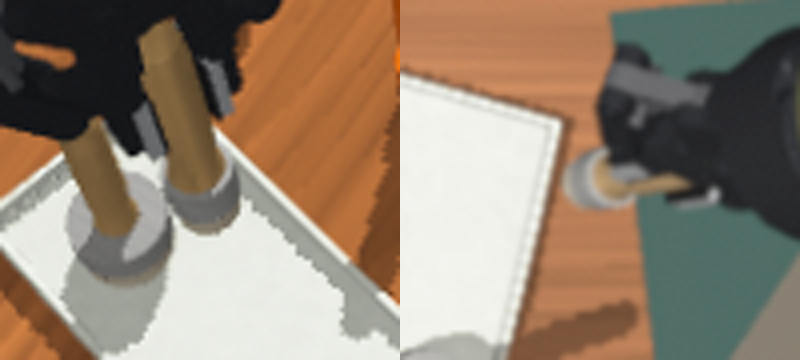

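Both views show the dauber upright between the fingers and the broad one still standing. I'll check how far the pad stands out from the TCP.

```bash
python3 - <<'E'
from h import *
np.set_printoptions(suppress=True,precision=2)
t=np.array([548.7,-360.5,251.])
for k in(55.6,-33.4,-52.4,-64.4): print(k,(proj('scene',[t+[0,0,k]])-[132,273])*4,(proj('top',[t+[0,0,k]])-[404,161])*4+[400,0])
T=tri('scene',[(132+203/4,273+219/4)],'top',[(404+192/4,161+180/4)]);print('pad',T)
# ring predicted for ferrule bottom-face and handle top
a=np.linspace(0,6.28,5)[:4]
print((proj('scene',[t+[12*np.cos(x),12*np.sin(x),-64.4] for x in a])-[132,273])*4)
E
```

```text
55.6 [[150.77  31.53]] [[716.32 158.14]]
-33.4 [[195.89 162.37]] [[616.27 177.43]]
-52.4 [[204.42 186.9 ]] [[597.75 180.99]]
-64.4 [[209.63 201.86]] [[586.49 183.15]]
pad [[ 549.62 -365.56  182.42    1.93]]
[[236.51 216.23]
 [228.11 176.12]
 [183.08 187.57]
 [190.83 227.98]]
```

Call:
apply_moves(targets=[[8, 13, 0, 0, 0, 0, 1], [20, 33, 0, 0, 0, 0, 1], [20, 33, 0, 0, 0, 0, 1], [20, 33, 0, 0, 0, 0, 1], [20, 33, 0, 0, 0, 0, 1], [20, 33, 0, 0, 0, 0, 1], [20, 33, 0, 0, 0, 0, 1], [12, 20, 0, 0, 0, 0, 1], [7.8, 13, 0, 0, 0, 0, 1], [0, 0, 10, 0, 0, 0, 1], [0, 0, 10, 0, 0, 0, 1], [0, 0, 10, 0, 0, 0, 1], [0, 0, 0, 0, 0, 0, 1], [0, 0, 0, 0, 0, 0, 1]])

```text
time: 7.45
tool_pos: [511.7, -78.7, 223.3]
tcp_rot: [-180.0, -0.0, 156.4]
ft_force: [-1.3, 0.2, -0.8]
finger_gap: 19.4
grip_force: 39.1
```

Call:
apply_moves(targets=[[0, 0, 4, 0, 0, 0, 1], [0, 0, 4, 0, 0, 0, 1], [0, 0, 4, 0, 0, 0, 1], [0, 0, 3, 0, 0, 0, 1], [0, 0, 3, 0, 0, 0, 1], [0, 0, 2, 0, 0, 0, 1], [0, 0, 0, 0, 0, 0, 1], [0, 0, 0, 0, 0, 0, 1]])

```text
time: 8.45
tool_pos: [511.7, -78.4, 203.6]
tcp_rot: [180.0, 0.0, 156.4]
ft_force: [-0.9, 0.0, 3.4]
finger_gap: 18.7
grip_force: 39.5
```

```bash
python3 - <<'E'
from h import *
C=[]
for n,x,y in(('scene',210,130),('top',240,180)):
    im=grab(n,n+'2.png');C.append(cv2.resize(im[y:y+100,x:x+100,::-1],(400,400),interpolation=cv2.INTER_CUBIC))
cv2.imwrite('pics/e.png',np.hstack(C));print(sensors.sense()['ft_force'])
E
```

```text
[-0.91992992  0.51226621  3.56736576]
```

View pics/e.png

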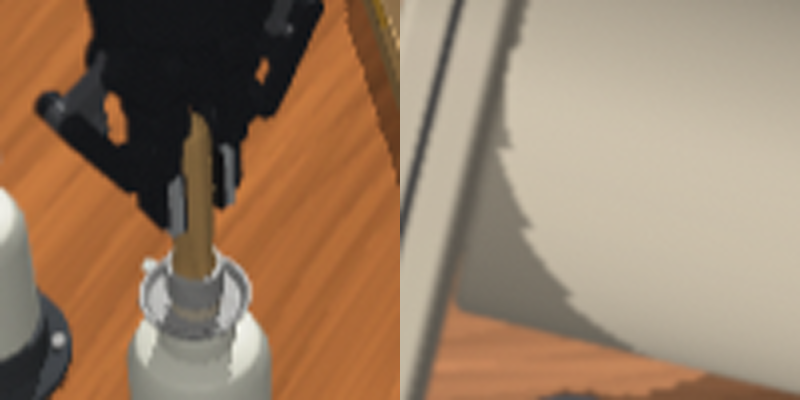

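The pad sits centred inside the dish rim in the scene view, at about crop (195,300). The load is around 4–5 N, so it needs to go further down.

Call:
apply_moves(targets=[[0, 0, 2, 0, 0, 0, 1], [0, 0, 2, 0, 0, 0, 1], [0, 0, 1, 0, 0, 0, 1], [0, 0, 1, 0, 0, 0, 1], [0, 0, 0, 0, 0, 0, 1], [0, 0, 0, 0, 0, 0, 1]])

```text
time: 9.3
tool_pos: [512.0, -78.5, 198.4]
tcp_rot: [180.0, 0.1, 156.4]
ft_force: [-2.0, -0.1, 9.8]
finger_gap: 18.7
grip_force: 40.4
```

Call:
apply_moves(targets=[[0, 0, -5, 0, 0, 0, 1], [0, 0, -10, 0, 0, 0, 1], [0, 0, -15, 0, 0, 0, 1], [0, 0, -20, 0, 0, 0, 1], [0, 0, -15, 0, 0, 0, 1], [0, 0, 0, 0, 0, 0, 1], [0, 0, 0, 0, 0, 0, 1]])

```text
time: 10.18
tool_pos: [511.4, -78.3, 261.9]
tcp_rot: [-180.0, -0.0, 156.4]
ft_force: [-0.2, -0.0, -1.0]
finger_gap: 19.0
grip_force: 39.1
```

Call:
apply_moves(targets=[[4.8, 16, 0, 0, 0, 0, 1], [9.6, 32.3, 0, 0, 0, 0, 1], [9.6, 32.3, 0, 0, 0, 0, 1], [9.6, 32.3, 0, 0, 0, 0, 1], [9.6, 32.3, 0, 0, 0, 0, 1], [9.6, 32.3, 0, 0, 0, 0, 1], [9.6, 32.3, 0, 0, 0, 0, 1], [9.6, 32.3, 0, 0, 0, 0, 1], [4.8, 16, 0, 0, 0, 0, 1], [0, 0, 0, -0.095, -0.05, 0, 1], [0, 0, 0, -0.095, -0.05, 0, 1], [0, 0, 0, -0.095, -0.05, 0, 1], [0, 0, 0, -0.096, -0.049, 0, 1], [0, 0, 0, 0, 0, 0, 1], [0, 0, 0, 0, 0, 0, 1]])

```text
time: 12.05
tool_pos: [544.7, 188.8, 262.8]
tcp_rot: [158.0, 11.1, 154.2]
ft_force: [0.3, -0.3, -0.2]
finger_gap: 19.0
grip_force: 39.3
```

```bash
cat > g.py <<'E'
from h import *
from scipy.spatial.transform import Rotation as Ro
np.set_printoptions(suppress=True,precision=3)
q=sensors.sense();R=Ro.from_euler('xyz',q['tcp_rot'],degrees=True).as_matrix()
m=np.array([585.7,221.4,92.1]);n=np.array([-.325,-.261,.909])
p=q['tool_pos']+64.4*R[:,2]
print(q['time'],q['tool_pos'],'ang err',np.arccos(-R[:,2]@n/np.linalg.norm(n)),'rotvec tool',R.T@np.cross(R[:,2],-n));print('pad->mark in tool',R.T@(m-p),'force along n',q['ft_force']@n,q['ft_force'],q['finger_gap'])
E
python3 g.py
```

```text
12.05 [544.68  188.818 262.808] ang err 0.0013280935350324487 rotvec tool [-0.001 -0.001 -0.   ]
pad->mark in tool [ 10.566 -20.772 112.638] force along n -0.20062022584246544 [ 0.344 -0.306 -0.185] 19.00839820945344
```

Call:
apply_moves(targets=[[2, -4, 12, 0, 0, 0, 1], [2, -4, 15, 0, 0, 0, 1], [2, -4, 15, 0, 0, 0, 1], [2, -4, 15, 0, 0, 0, 1], [2.6, -4.8, 15, 0, 0, 0, 1], [0, 0, 10, 0, 0, 0, 1], [0, 0, 5, 0, 0, 0, 1], [0, 0, 0, 0, 0, 0, 1], [0, 0, 0, 0, 0, 0, 1]])

```text
time: 13.18
tool_pos: [556.8, 198.2, 174.3]
tcp_rot: [157.9, 11.2, 154.2]
ft_force: [-0.0, -0.8, -0.5]
finger_gap: 18.9
grip_force: 39.4
```

```bash
python3 g.py; python3 - <<'E'
from h import *
C=[]
for n,x,y in(('scene',290,60),('top',80,140)):
    im=grab(n,n+'3.png');C.append(cv2.resize(im[y:y+120,x:x+120,::-1],(400,400),interpolation=cv2.INTER_CUBIC))
cv2.imwrite('pics/f.png',np.hstack(C))
E
```

```text
13.175 [556.797 198.234 174.263] ang err 0.000804894882322774 rotvec tool [ 0.001  0.    -0.   ]
pad->mark in tool [ 0.273 -0.591 25.724] force along n -0.24593910323095478 [-0.04  -0.792 -0.512] 18.936759581138677
```

View pics/f.png

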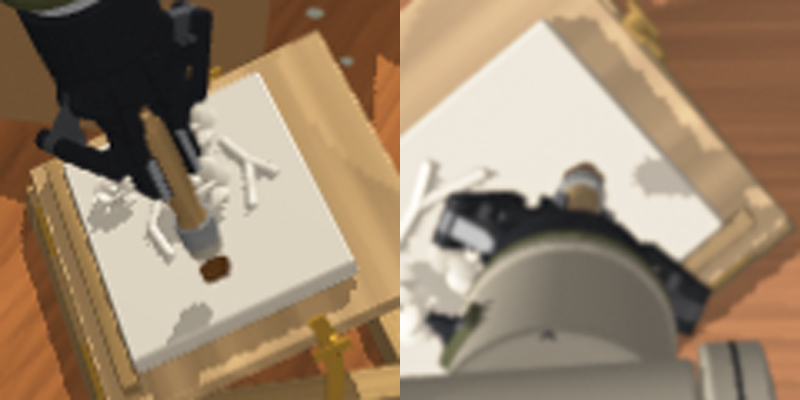

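The pad is just above the dark spot in both views and in line with it: scene crop (205,250) against the spot at (214,268), top crop (583,180) against (582,167). I'll come down slowly until I feel contact.

Call:
apply_moves(targets=[[0.3, -0.6, 6, 0, 0, 0, 1], [0, 0, 4, 0, 0, 0, 1], [0, 0, 3, 0, 0, 0, 1], [0, 0, 2, 0, 0, 0, 1], [0, 0, 0, 0, 0, 0, 1], [0, 0, 0, 0, 0, 0, 1]])

```text
time: 14.02
tool_pos: [560.9, 201.7, 159.7]
tcp_rot: [157.9, 11.1, 154.2]
ft_force: [-0.0, 0.7, -0.7]
finger_gap: 18.8
grip_force: 39.4
```

```bash
python3 g.py
```

```text
14.025 [560.861 201.735 159.692] ang err 0.0004011113811629539 rotvec tool [ 0. -0.  0.]
pad->mark in tool [-0.51   0.434 10.246] force along n -0.8014400338333686 [-0.018  0.678 -0.693] 18.83449411419448
```

Call:
apply_moves(targets=[[0, 0, 2, 0, 0, 0, 1], [0, 0, 2, 0, 0, 0, 1], [0, 0, 1, 0, 0, 0, 1], [0, 0, 1, 0, 0, 0, 1], [0, 0, 0, 0, 0, 0, 1], [0, 0, 0, 0, 0, 0, 1]])

```text
time: 14.78
tool_pos: [562.8, 203.3, 154.2]
tcp_rot: [157.9, 11.1, 154.2]
ft_force: [0.2, 0.1, -1.9]
finger_gap: 18.8
grip_force: 39.4
```

```bash
python3 g.py
```

```text
14.775 [562.776 203.293 154.166] ang err 0.0004311430120466836 rotvec tool [ 0. -0.  0.]
pad->mark in tool [-0.553  0.484  4.194] force along n -1.8020697773179366 [ 0.238  0.074 -1.876] 18.76309851900475
```

Call:
apply_moves(targets=[[0, 0, 1, 0, 0, 0, 1], [0, 0, 1, 0, 0, 0, 1], [0, 0, 1, 0, 0, 0, 1], [0, 0, 0, 0, 0, 0, 1], [0, 0, 0, 0, 0, 0, 1]])

```text
time: 15.4
tool_pos: [563.8, 204.1, 151.5]
tcp_rot: [157.9, 11.1, 154.2]
ft_force: [-1.8, -1.2, 1.9]
finger_gap: 19.0
grip_force: 39.7
```

Call:
apply_moves(targets=[[0, 0, 1, 0, 0, 0, 1], [0, 0, 1, 0, 0, 0, 1], [0, 0, 0, 0, 0, 0, 1], [0, 0, 0, 0, 0, 0, 1]])

```text
time: 15.9
tool_pos: [564.5, 204.6, 149.8]
tcp_rot: [157.9, 11.1, 154.2]
ft_force: [-2.4, -2.5, 3.7]
finger_gap: 18.9
grip_force: 40.0
```

```bash
python3 g.py;python3 g.py
```

```text
15.9 [564.503 204.568 149.791] ang err 0.00029467109212224265 rotvec tool [ 0. -0. -0.]
pad->mark in tool [-0.4    0.408 -0.677] force along n 4.742261628871493 [-2.393 -2.455  3.656] 18.88345273606132
15.9 [564.503 204.568 149.791] ang err 0.00029467109212224265 rotvec tool [ 0. -0. -0.]
pad->mark in tool [-0.4    0.408 -0.677] force along n 4.742261628871493 [-2.393 -2.455  3.656] 18.88345273606132
```

```bash
python3 - <<'E'
from h import *
C=[]
for n,x,y in(('scene',320,105),('top',105,160)):
    im=grab(n,n+'4.png');C.append(cv2.resize(im[y:y+60,x:x+60,::-1],(400,400),interpolation=cv2.INTER_CUBIC))
cv2.imwrite('pics/g.png',np.hstack(C))
a=np.linspace(0,6.28,60);n=np.array([-.325,-.261,.909]);n/=np.linalg.norm(n)
print(sensors.sense()['ft_force']@n, (np.array([354.1,140.2])-[320,105])*400/60,(np.array([134.5,193.6])-[105,160])*400/60+[400,0])
E
```

```text
5.573727836436839 [227.33333333 234.66666667] [596.66666667 224.        ]
```

View pics/g.png

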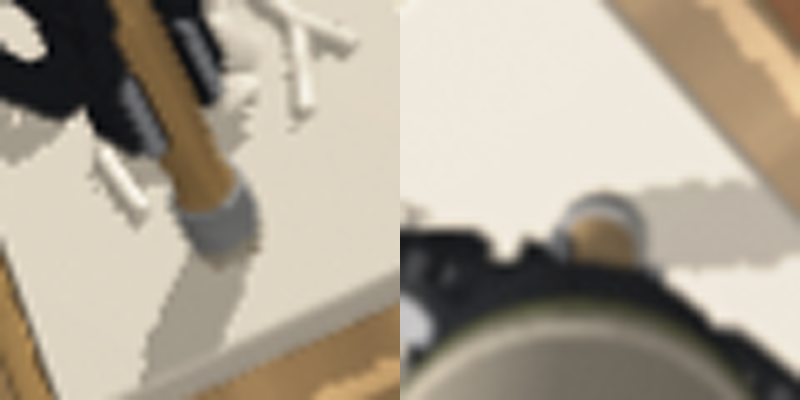

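The pad covers the spot fully in both views. Its centre is within about 2–3 mm of the spot's pixel position and the load is about 5–6 N, so I'm handing in.

```bash
python3 -c "
from bench import r
print(r.hand_in())"
```

```text
the job is handed in; nothing more can be done
None
```

I handed the job in with the narrow dauber still gripped and pressed on the glue spot at about 5–6 N, square to my measured plaque face (tilt good to a few hundredths of a radian) and about 2–3 mm off centre in the pictures; the dish was pressed fully down (about 10 N) and released beforehand, judging by force and travel, and the hand-in returned no verdict.

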